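Set the rinsed oil can to air-dry

TASK

The rinsed steel oil can has to air-dry. Lock its self-closing tap open: turn the wing handle until it lies in line with the spout and, holding it there, press it fully home into its taper so that it stays there by itself; and lift the lid off and lay it flat, with its knob up, in the middle of the wire rack. Leave the jars and tins alone.

Things in the scene. Friction and masses are not known exactly. Their poses are not given: they have to be found in the camera images.
- can: Steel oil can, fixed: a round tank 126 mm across, 60 to 215 mm above the table, on feet. Origin on the table under the tank's centre, z up. The spout pipe, 92 mm up, points straight to the can's -x (its front); the nozzle bends down 194 mm before the tank's centre. The neck (88 mm wide) carries the lid.
- tap_grip (a point): Centre of the tap's wing handle: 84 mm long, 14 thick, 30 high, on a hub 44 wide, 8 thick, its underside 22 mm below this point; wing top 15 mm above it. x runs along the wing, y across its 14 mm, z outward along the plug's axis, which leans 31 degrees from vertical to the can's front. 183 mm before the tank's centre, 149 above the table. Moves with the handle.
- tap_turn (a joint): Turn of the plug, rad: 0 closed (wing 70 degrees off the spout line), growing counter-clockwise seen from outside along its axis; 1.22: wing in line with the spout. Stops at 0 and 1.8. A spring (0.03 to 0.05 N m) turns it back to 0 when let go, unless the plug is pressed home (pressed off the line it may stick on the collar, not home).
- tap_press (a joint): How far the plug is pressed into its tapered hole along its axis, m: 0 at the start, 0.006 fully home (a stop). A pin under the hub lets it sink only while the wing is within 8 degrees of the spout line (tap_turn 1.08 to 1.36). It takes about 6 N at first, 10 N at the end; the taper's friction then keeps it in and the wing stays.
- lid_knob (a point): Centre of the black round knob (28 mm across, 20 mm high) on the can's loose steel lid, 140 g. The lid is 94 mm across; a 72 mm step 8 mm deep below its flange sits loosely in the neck (lift 15 mm to clear). Its underside is 40 mm, its top face 23 mm below this point. z is the lid's axis, knob up.
- rack_top (a point): Middle of the top of the fixed wire drying rack, on the wires, 25 mm above the table. The rack is 118 mm along its x and 176 mm along its y.
- tin_flat: Low round food tin, 86 mm across, 40 mm high, to be left alone. Origin at its base.
- jar_teal_cap: Small glass jar with a round cap, 44 mm across, 76 mm high, to be left alone. Origin at its base.
- shaker: Conical shaker, 57 mm across, 94 mm high, to be left alone. Origin at its base.
Mind the look-alikes: they are no part of the job. What is shaped like the part that bears lid_knob but orange is not meant.

How it is judged:
At the end, for the whole second after the job is handed in: Tap wing within 11.5 degrees of the spout line (1.02 to 1.42 rad), not creeping back, plug pressed in by more than 4.5 of its 6 mm; lid flat (within 5 degrees, knob up) on the rack's wires, its centre within 30 mm of the rack's middle (value of joint tap_turn between 1.02 and 1.42 rad and value of joint tap_press above 0.0045 m and velocity of joint tap_turn between -0.03 and 0.03 rad/s and horizontal distance between lid_knob and rack_top below 0.03 m and z of lid_knob in the frame of rack_top between 0.036 and 0.045 m and angle between lid_knob's own z axis and vertical below 0.08 rad); the robot touches nothing.
It fails at once if a jar or tin standing by is shifted by more than 30 mm or tipped over (distance of any of tin_flat, jar_teal_cap, shaker from where it was at the start of the episode above 0.03 m or angle between any of tin_flat, jar_teal_cap, shaker's own z axis and vertical above 0.5 rad).
It also fails if it takes over 58 s, if anything falls off the work surface, if the arm or the gripper's body presses on something with over 40 N, if the wrist force passes 120 N, or if a joint passes its speed limit or range.

ROBOT

A 7-joint arm with a two-finger parallel gripper is mounted at the origin on a cart in front of the work surface, level with it; the furniture and walls round the work are solid. World frame = base frame: x ahead of the robot, y to its left, z up, the work surface at z = 0. Lengths are in m, angles in rad, forces in N, time in s.
With the tool pointing down it reaches from about 0.4 to 0.875 m from the base axis. Payload 19.3 kg.
Tool frame: the origin (TCP) lies at the very end of the fingers, on their centre line; the grasp point (between the pads) lies 19 mm behind it; z points along the fingers, y is the line along which they close (so a half turn about z gives the same grasp; the last joint's range is limited). The gripper opens to 85 mm and grips with 20 to 120 N. Pads are 22 mm wide; open, the fingers measure 114 mm over their backs; the gripper's body (76 mm by 85 mm) begins 54 mm behind the grasp point. The pads swing forward as they close: fully open they stand 13 mm farther back than shut.
Start: joints at [-1.211, 0.521, -0.036, 1.599, 0.021, 1.021, -0.113], TCP at [0.26, 0.568, 0.231] pointing down, gripper open.
Joint ranges: [-2.91, 2.91], [-0.3, 2.13], [-1.5, 1.42], [0.17, 2.43], [-1.26, 4.41], [0.16, 1.93], [-2.52, 2.52]. Speed limits (rad/s): [1.89, 1.89, 2.39, 2.39, 3.01, 3.01, 3.01].

INTERFACE

Orientations are given as [roll, pitch, yaw] about the fixed x, y, z axes, in that order (R = Rz(yaw) Ry(pitch) Rx(roll)).
In Python, from workcell import bot gives the robot as it stands. The module is installed in compiled form; this text tells all that it offers.
- The arm moves only by the tool apply_moves, never from a script. Its arguments are lists of equal length, an entry for each row: "claw": the finger opening in m, from 0 to 0.0854; "xyz": the shift along the tool's x, y, z in m, a list of three; "twist": the turn, a rotation vector about the tool's x, y, z in rad, a list of three. A call has 1 to 20 rows; each row shifts and turns the commanded pose from where the row before left it, along the tool's axes as they then stand; what a row does not reach is not made up. A row lasts 1/10 s, in which the tool goes at most 50 mm and 8.59 degrees, less where a joint would pass 70% of its speed; a pose out of reach is approached as far as the arm can. A call with a gripper value outside its range is refused whole. The fingers move at their own pace and stop on an object; "force" is the grip in N (left out, the last holds). Time passes only in rows, so rows that do not move let the fingers close. It gives the time, the measured TCP pose, the force, the opening and the grip force at its end, in the units of the state.
- bot.observe(): the state, without advancing time (a new reading comes with each control period).
- bot.grab_frame(name): name is "scene" or "top"; returns a dict with "img" (420x560x3 uint8, red, green, blue), "vfov" (degrees; the focal length in pixels is half the picture's height over the tangent of half this angle, whatever the lens; pixels are square), "cx", "cy" (the principal point, pixels), "distortion" ([k1, k2, p1, p2, k3] as OpenCV has them; the pictures are not rectified), "view" (4x4, takes a point from world to camera coordinates). Camera axes: x right, y up, looking along -z (the intrinsics and any distortion apply to the point x, -y, -z); pixel columns grow to the right and rows downward; lengths in m; the calibration is good to about 2 mm. A picture is of the moment at which its call begins. There is no depth.
- bot.job_done(): hands the job in; it is judged then, once.
Trained networks look in the newest picture that a camera, given by its name, has taken for a name from the list of things; names that differ only in an ending like _2 or _b are one class to them, and where a whole thing is asked for, a point or a joint stands for the part that bears it (a point fixed in the world has none). Each returns a list of dicts, best first, with "score" (0 to 1); they miss things now and then, are a little off and sometimes report something else, mostly with a low value. They report only what shows in the picture. A call takes as long as a camera call. They do not tell look-alikes from the thing itself.
- bot.find_in(camera, query): "position" ([x, y, z] in m, in world coordinates, good to about 4 mm: the middle of the surface that is visible of it).
The state is a dict: "clock": time; "qpos": joint angles; "qd": joint speeds; "joint_efforts": joint torques, N m; "position": TCP position; "tool_rot": TCP orientation; "force": force on the tool from outside, world axes, zero at the start; "moment": the same for the moment, N m; "grip_width": finger opening in m; "finger_force": force on a finger pad.
Only numpy, scipy, OpenCV 4.12 (cv2) and the standard library are available. Lean on these libraries where they do the work, as an engineer would, in place of code of your own. Each camera call takes 0.05 s, during which the arm holds its last target. There are 200 camera calls.

## Working session

There is one attempt and no reset: what is moved stays moved. The work goes in short steps, Python scripts to look and compute and a tool call to move; the robot and the scene stay as the last step left them, time stands still between calls to the robot, and variables do not carry over. Pictures are saved under pics/ and viewed, at most 10 in all, crops included, and the job is handed in when it is done.

Besides the shell and the picture viewer there is one more tool, called after "Request:" as name(argument=value, ...) on one line, values as JSON. apply_moves: Moves the arm, as the interface text tells. Its arguments: {"type":"object","properties":{"claw":{"type":"array"},"xyz":{"type":"array"},"twist":{"type":"array"},"force":{"type":"number"}},"required":["claw","xyz","twist"]}

```bash
mkdir -p pics
cat > h.py <<'E'
import numpy as np, cv2
from workcell import bot
from scipy.spatial.transform import Rotation as R
def cam(n):
    f=bot.grab_frame(n); h,w=f['img'].shape[:2]
    fl=h/2/np.tan(np.radians(f['vfov'])/2)
    K=np.array([[fl,0,f['cx']],[0,fl,f['cy']],[0,0,1]]); return f,K,np.array(f['distortion'],float),np.array(f['view'])
def proj(P,K,d,V):
    F=np.diag([1,-1,-1.])
    r=F@V[:3,:3]; t=F@V[:3,3]
    return cv2.projectPoints(np.array(P,float).reshape(-1,1,3),cv2.Rodrigues(r)[0],t,K,d)[0][:,0]
def ray(uv,K,d,V):
    F=np.diag([1,-1,-1.]);r=F@V[:3,:3]; t=F@V[:3,3]
    n=cv2.undistortPoints(np.array([[uv]],float),K,d)[0,0]
    return -r.T@t, r.T@np.array([n[0],n[1],1])
def atz(uv,z,K,d,V):
    o,v=ray(uv,K,d,V); return o+v*(z-o[2])/v[2]
E
python3 - <<'E'
from h import *
s=bot.observe(); print({k:np.round(v,3) for k,v in s.items()})
for c in ('scene','top'):
    f,K,d,V=cam(c); cv2.imwrite(f'pics/{c}0.png',f['img'][:,:,::-1]); print(c,'campos',np.round(-V[:3,:3].T@V[:3,3],3),f['vfov'])
    for q in ('can','tap_grip','tap_turn','lid_knob','rack_top','tin_flat','jar_teal_cap','shaker'):
        try:
            for r in bot.find_in(c,q)[:3]: print(c,q,np.round(r['position'],3),round(r['score'],2),np.round(proj(r['position'],K,d,V)[0]))
        except Exception as e: print(c,q,e)
E
```

```text
{'clock': np.float64(0.0), 'qpos': array([-1.211,  0.522, -0.036,  1.6  ,  0.021,  1.021, -0.113]), 'qd': array([ 0.001,  0.   , -0.   , -0.001, -0.   ,  0.001,  0.   ]), 'joint_efforts': array([-0.0000e+00, -9.2711e+01,  1.9800e+00, -3.6995e+01,  1.8000e-02,
        8.0000e-03,  0.0000e+00]), 'position': array([0.26 , 0.568, 0.231]), 'tool_rot': array([-3.14 ,  0.   ,  2.712]), 'force': array([0.201, 0.259, 0.218]), 'moment': array([ 0.002, -0.004,  0.027]), 'finger_force': np.float64(0.0), 'grip_width': np.float64(0.085)}
scene campos [-0.775 -0.515  0.82 ] 54.39852193626992
scene can [ 0.409 -0.162  0.033] 0.58 [358. 266.]
scene lid_knob [0.458 0.628 0.017] 0.77 [192. 219.]
scene rack_top [0.444 0.035 0.025] 0.67 [311. 250.]
scene tin_flat [ 0.424 -0.295  0.032] 0.83 [397. 274.]
scene jar_teal_cap [ 0.398 -0.094  0.042] 0.84 [339. 261.]
scene shaker [ 0.409 -0.16   0.038] 0.71 [358. 264.]
top campos [-0.069 -0.059  1.762] 48.08872970992116
top can [0.482 0.372 0.157] 0.57 [235. 187.]
top tap_grip [0.409 0.289 0.159] 0.55 [247. 212.]
top tap_turn [0.408 0.291 0.158] 0.54 [247. 212.]
top lid_knob [0.528 0.421 0.221] 0.71 [226. 164.]
top lid_knob [0.477 0.626 0.018] 0.5 [181. 179.]
top rack_top [0.445 0.075 0.019] 0.78 [304. 236.]
top tin_flat [ 0.437 -0.298  0.036] 0.72 [396. 274.]
top shaker [ 0.413 -0.147  0.037] 0.47 [356. 264.]
```

View pics/scene0.png

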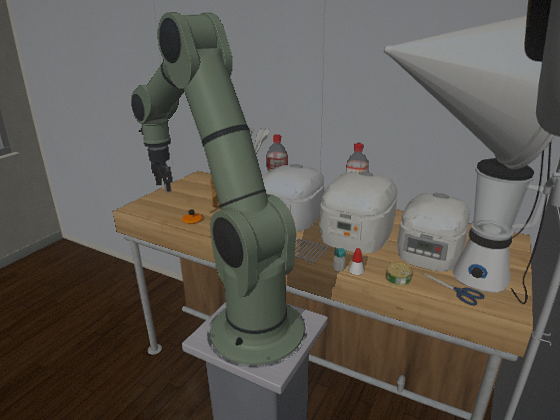

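View pics/top0.png

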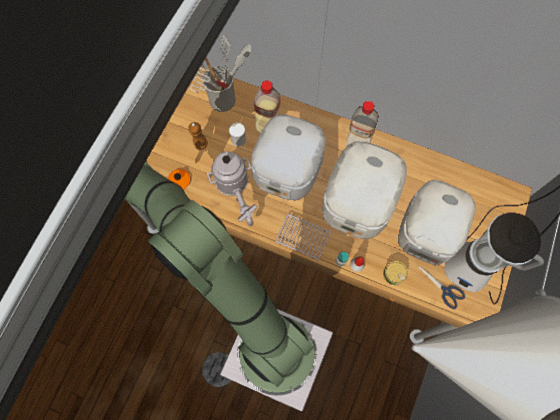

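The scene camera's view of the can is blocked by the arm. In the top view the can is at (230,175), its tap at (247,210), the rack at (302,235) and the orange decoy lid at (180,178). Next I zoom in.

Run:
```python
from h import *
f,K,d,V=cam('top'); im=f['img'][140:260,190:340,::-1]
cv2.imwrite('pics/t1.png',cv2.resize(im,None,fx=5,fy=5,interpolation=cv2.INTER_CUBIC))
```

```text
(no output)
```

View pics/t1.png

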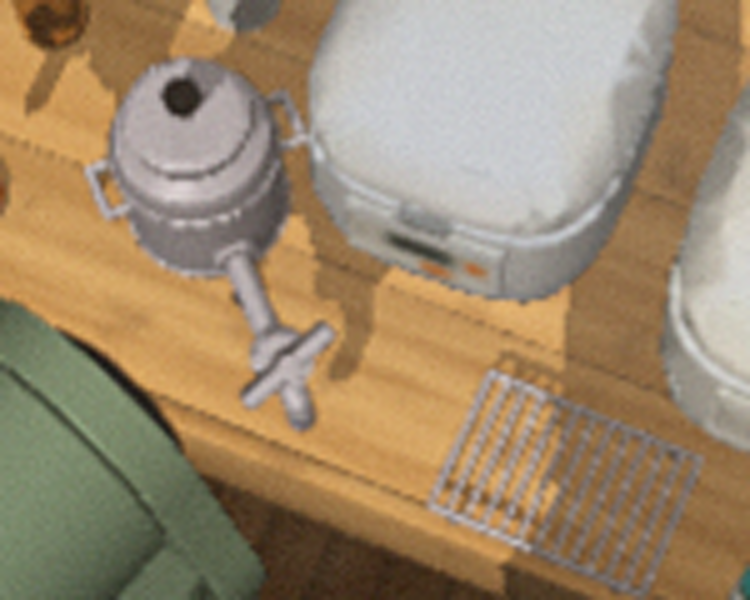

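```bash
cat >> h.py <<'E'
def tapframe(x,y,yaw,turn,press=0):
    C=R.from_euler('z',yaw)
    a=np.radians(31); z=np.array([-np.sin(a),0,np.cos(a)]); x0=np.array([-np.cos(a),0,-np.sin(a)])
    T=np.column_stack([x0,np.cross(z,x0),z])
    T=C.as_matrix()@T@R.from_euler('z',turn-1.22).as_matrix()
    return np.array([x,y,0])+C.apply([-.183,0,.149])-press*T[:,2],T
E
python3 - <<'E'
from h import *
from scipy.optimize import least_squares
f,K,d,V=cam('top')
c=lambda u,v:np.array([190+u/5,140+v/5])
obs=np.array([c(332,328),c(243,400),c(287,364),c(183,97),c(235,252)])
def pts(p):
    x,y,yaw,h=p; o,T=tapframe(x,y,yaw,0)
    top=o+.015*T[:,2]
    C=R.from_euler('z',yaw)
    e=[top+.042*T[:,0],top-.042*T[:,0]]
    uv=proj(e,K,d,V)
    if uv[0,0]<uv[1,0]: e=e[::-1]
    return np.array(e+[top,[x,y,h],np.array([x,y,0])+C.apply([-.063,0,.1])])
r=least_squares(lambda p:(proj(pts(p),K,d,V)-obs).ravel(),[.51,.41,.84,.25])
print(np.round(r.x,4),np.round(r.fun.reshape(-1,2),1))
x,y,yaw,h=r.x
for t in(0,1.22):
    o,T=tapframe(x,y,yaw,t);print(np.round(o,3),np.round(T,3).tolist())
R4=[atz(c(*p),.025,K,d,V)[:2] for p in((492,372),(700,458),(640,592),(432,508))]
print(np.round(R4,3),np.mean(R4,0), np.linalg.norm(R4[0]-R4[1]),np.linalg.norm(R4[1]-R4[2]))
E
```

```text
[0.5374 0.4206 0.7938 0.2415] [[-0.1 -0.1]
 [ 0.1  0.7]
 [ 0.1  0.3]
 [ 0.1 -0. ]
 [-0.3 -0.9]]
[0.409 0.29  0.149] [[-0.876, -0.319, -0.361], [0.448, -0.815, -0.367], [-0.177, -0.484, 0.857]]
[0.409 0.29  0.149] [[-0.601, 0.713, -0.361], [-0.611, -0.701, -0.367], [-0.515, 0.0, 0.857]]
[[ 0.501  0.164]
 [ 0.499 -0.011]
 [ 0.382 -0.008]
 [ 0.381  0.164]] [0.44082432 0.0772879 ] 0.17544136785352518 0.1171497991940351
```

The wing ends, nozzle, knob and rack all fit the model within 1 px. I'll plan the approach to the tap.

```bash
cat >> h.py <<'E'
from scipy.optimize import least_squares
CAN=(.5374,.4206,.7938)
def state(): s=bot.observe(); return s,np.array(s['position']),R.from_euler('xyz',s['tool_rot'])
def plan(tp,tR,N,p0=None,R0=None):
    """N identical rows from (p0,R0) to the target; returns end pose of rounded rows"""
    if p0 is None: s,p0,R0=state()
    w=(R0.inv()*R.from_matrix(tR)).as_rotvec()/N; w=np.round(w,4)
    M=sum((R.from_rotvec(w*k).as_matrix() for k in range(N)))
    sft=np.round(np.linalg.solve(M,R0.inv().apply(tp-p0)),4)
    P=[p0];Q=R0
    for k in range(N): P.append(P[-1]+Q.apply(sft)); Q=Q*R.from_rotvec(w)
    print(N,'rows xyz',sft.tolist(),'twist',w.tolist(),'end',np.round(P[-1],3),'mid',np.round(P[N//2],3),'deg/row',round(np.degrees(np.linalg.norm(w)),2))
    return P[-1],Q
def tooltap(turn,off,press=0):
    o,T=tapframe(*CAN,turn,press)
    return o+off*T[:,2],np.column_stack([T[:,0],-T[:,1],-T[:,2]])
E
python3 - <<'E'
from h import *
a=plan(*tooltap(0,.08),15)
plan(*tooltap(0,-.008),8,*a)
E
```

```text
15 rows xyz [-0.0158, -0.0154, -0.0014] twist [-0.0339, -0.0123, -0.0002] end [0.381 0.26  0.218] mid [0.316 0.424 0.234] deg/row 2.07
8 rows xyz [0.0001, 0.0, 0.011] twist [-0.0, -0.0, -0.0001] end [0.412 0.293 0.142] mid [0.396 0.276 0.18 ] deg/row 0.01
```

Request:
apply_moves(claw=[0.06,0.06,0.06,0.06,0.06,0.06,0.06,0.06,0.06,0.06,0.06,0.06,0.06,0.06,0.06,0.06,0.06], xyz=[[-0.0158,-0.0154,-0.0014],[-0.0158,-0.0154,-0.0014],[-0.0158,-0.0154,-0.0014],[-0.0158,-0.0154,-0.0014],[-0.0158,-0.0154,-0.0014],[-0.0158,-0.0154,-0.0014],[-0.0158,-0.0154,-0.0014],[-0.0158,-0.0154,-0.0014],[-0.0158,-0.0154,-0.0014],[-0.0158,-0.0154,-0.0014],[-0.0158,-0.0154,-0.0014],[-0.0158,-0.0154,-0.0014],[-0.0158,-0.0154,-0.0014],[-0.0158,-0.0154,-0.0014],[-0.0158,-0.0154,-0.0014],[0,0,0],[0,0,0]], twist=[[-0.0339,-0.0123,-0.0002],[-0.0339,-0.0123,-0.0002],[-0.0339,-0.0123,-0.0002],[-0.0339,-0.0123,-0.0002],[-0.0339,-0.0123,-0.0002],[-0.0339,-0.0123,-0.0002],[-0.0339,-0.0123,-0.0002],[-0.0339,-0.0123,-0.0002],[-0.0339,-0.0123,-0.0002],[-0.0339,-0.0123,-0.0002],[-0.0339,-0.0123,-0.0002],[-0.0339,-0.0123,-0.0002],[-0.0339,-0.0123,-0.0002],[-0.0339,-0.0123,-0.0002],[-0.0339,-0.0123,-0.0002],[0,0,0],[0,0,0]], force=60)

```text
clock: 2.7
position: [0.3705, 0.2866, 0.2234]
tool_rot: [2.684, 0.16, 2.675]
force: [-0.6, -0.4, -0.6]
grip_width: 0.0601
finger_force: 0.0
```

Run:
```python
from h import *
s,p,Q=state();print(np.round(s['qpos'],3))
f,K,d,V=cam('scene')
for q in ('can','tap_grip','lid_knob','rack_top'):
    for r in bot.find_in('scene',q)[:2]: print(q,np.round(r['position'],3),round(r['score'],2),np.round(proj(r['position'],K,d,V)[0]))
u,v=proj([tooltap(0,0)[0]],K,d,V)[0].astype(int);print(u,v)
cv2.imwrite('pics/s1.png',cv2.resize(f['img'][max(v-60,0):v+40,u-80:u+60,::-1],None,fx=5,fy=5,interpolation=cv2.INTER_CUBIC))
print(np.round((R.from_matrix(tooltap(0,.08)[1])*Q.inv()).as_rotvec(),3))
a=plan(*tooltap(0,.08),5)
plan(*tooltap(0,-.008),8,*a)
```

```text
[-0.583  0.112 -0.213  2.371  0.123  0.179  0.237]
can [0.477 0.448 0.169] 0.58 [224. 193.]
lid_knob [0.459 0.629 0.018] 0.71 [192. 218.]
rack_top [0.443 0.053 0.026] 0.76 [307. 249.]
247 210
[ 0.041 -0.041  0.003]
5 rows xyz [-0.0041, -0.0043, -0.0002] twist [-0.0109, -0.0042, 0.0001] end [0.38  0.261 0.218] mid [0.374 0.277 0.221] deg/row 0.67
8 rows xyz [-0.0, -0.0, 0.011] twist [-0.0, -0.0, 0.0] end [0.412 0.293 0.142] mid [0.396 0.277 0.18 ] deg/row 0.0
```

View pics/s1.png

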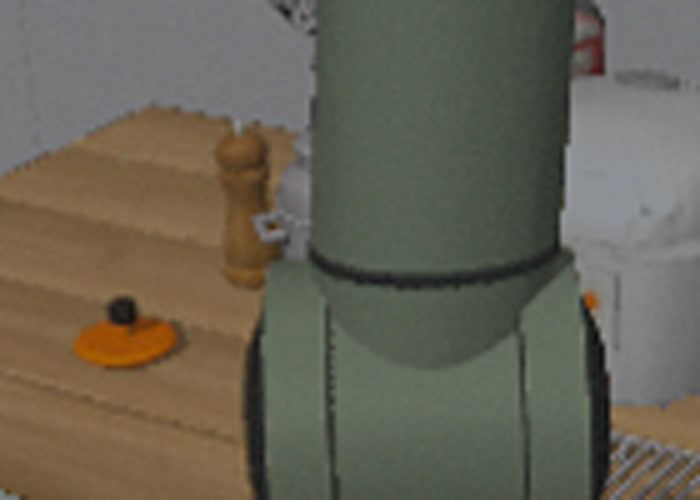

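The arm hides the can from this camera. The elbow and wrist joints (q4, q6) are near their limits at this standoff. I'll go to a nearer on-axis point, just above the wing, where the reach is better.

Run:
```python
from h import *
a=plan(*tooltap(0,.035),8)
```

```text
8 rows xyz [-0.0026, -0.0025, 0.0055] twist [-0.0068, -0.0026, 0.0001] end [0.396 0.277 0.179] mid [0.383 0.282 0.201] deg/row 0.42
```

Request:
apply_moves(claw=[0.06,0.06,0.06,0.06,0.06,0.06,0.06,0.06,0.06,0.06], xyz=[[-0.0026,-0.0025,0.0055],[-0.0026,-0.0025,0.0055],[-0.0026,-0.0025,0.0055],[-0.0026,-0.0025,0.0055],[-0.0026,-0.0025,0.0055],[-0.0026,-0.0025,0.0055],[-0.0026,-0.0025,0.0055],[-0.0026,-0.0025,0.0055],[0,0,0],[0,0,0]], twist=[[-0.0068,-0.0026,0],[-0.0068,-0.0026,0],[-0.0068,-0.0026,0],[-0.0068,-0.0026,0],[-0.0068,-0.0026,0],[-0.0068,-0.0026,0],[-0.0068,-0.0026,0],[-0.0068,-0.0026,0],[0,0,0],[0,0,0]])

```text
clock: 3.95
position: [0.3921, 0.2758, 0.1818]
tool_rot: [2.647, 0.175, 2.672]
force: [-0.7, 0.4, -0.2]
grip_width: 0.0598
finger_force: 0.0
```

Run:
```python
from h import *
s,p,Q=state();print(np.round(s['qpos'],3))
t=tooltap(0,.035)
print(np.round((R.from_matrix(t[1])*Q.inv()).as_rotvec(),3),np.round(p-t[0],4))
plan(*tooltap(0,-.008),8)
```

```text
[-0.033  0.286 -0.774  2.401  1.559  0.171 -1.1  ]
[ 0.016 -0.011 -0.   ] [-0.0044 -0.0015  0.0028]
8 rows xyz [-0.0003, 0.0002, 0.0059] twist [-0.0023, -0.0005, 0.0002] end [0.412 0.293 0.142] mid [0.402 0.284 0.162] deg/row 0.14
```

Request:
apply_moves(claw=[0.06,0.06,0.06,0.06,0.06,0.06,0.06,0.06,0.06,0.06], xyz=[[-0.0003,0.0002,0.0059],[-0.0003,0.0002,0.0059],[-0.0003,0.0002,0.0059],[-0.0003,0.0002,0.0059],[-0.0003,0.0002,0.0059],[-0.0003,0.0002,0.0059],[-0.0003,0.0002,0.0059],[-0.0003,0.0002,0.0059],[0,0,0],[0,0,0]], twist=[[-0.0023,-0.0005,0.0002],[-0.0023,-0.0005,0.0002],[-0.0023,-0.0005,0.0002],[-0.0023,-0.0005,0.0002],[-0.0023,-0.0005,0.0002],[-0.0023,-0.0005,0.0002],[-0.0023,-0.0005,0.0002],[-0.0023,-0.0005,0.0002],[0,0,0],[0,0,0]])

```text
clock: 4.95
position: [0.4117, 0.2926, 0.1422]
tool_rot: [2.628, 0.178, 2.668]
force: [-0.4, -0.3, -0.3]
grip_width: 0.06
finger_force: 0.0
```

Run:
```python
from h import *
s,p,Q=state();print(np.round(s['qpos'],3))
t=tooltap(0,-.008)
print(np.round((R.from_matrix(t[1])*Q.inv()).as_rotvec(),3),np.round(t[1].T@(p-t[0]),4))
f,K,d,V=cam('top')
cv2.imwrite('pics/t2.png',cv2.resize(f['img'][150:240,205:295,::-1],None,fx=6,fy=6,interpolation=cv2.INTER_CUBIC))
```

```text
[ 0.047  0.483 -0.921  2.387  1.925  0.357 -1.411]
[0. 0. 0.] [-0.     -0.0004 -0.0003]
```

View pics/t2.png

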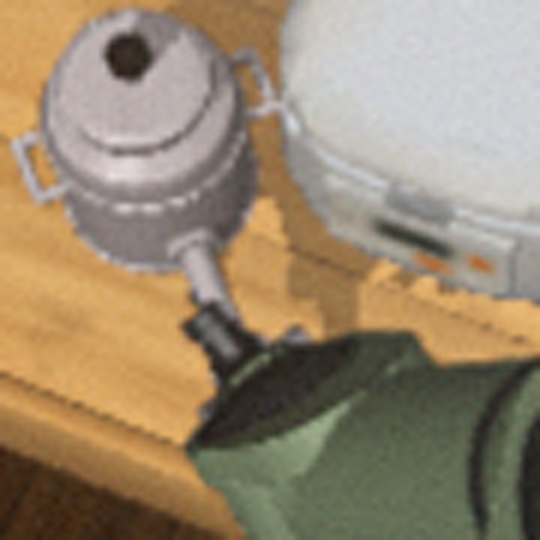

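The tool is exactly at the grasp pose with no contact force. The gripper covers the tap. I'll close on the wing.

Request:
apply_moves(claw=[0.0,0.0,0.0,0.0,0.0,0.0,0.0,0.0], xyz=[[0,0,0],[0,0,0],[0,0,0],[0,0,0],[0,0,0],[0,0,0],[0,0,0],[0,0,0]], twist=[[0,0,0],[0,0,0],[0,0,0],[0,0,0],[0,0,0],[0,0,0],[0,0,0],[0,0,0]], force=60)

```text
clock: 5.8
position: [0.4118, 0.2921, 0.1422]
tool_rot: [2.628, 0.179, 2.667]
force: [-1.7, -4.8, 2.9]
grip_width: 0.0182
finger_force: 58.4
```

Request:
apply_moves(claw=[0,0,0,0,0,0,0,0,0,0,0,0,0,0,0,0,0,0], xyz=[[0,0,0],[0,0,0],[0,0,0],[0,0,0],[0,0,0],[0,0,0],[0,0,0],[0,0,0],[0,0,0],[0,0,0],[0,0,0],[0,0,0],[0,0,0],[0,0,0],[0,0,0],[0,0,0],[0,0,0],[0,0,0]], twist=[[0,0,-0.076],[0,0,-0.076],[0,0,-0.076],[0,0,-0.076],[0,0,-0.076],[0,0,-0.076],[0,0,-0.076],[0,0,-0.076],[0,0,-0.076],[0,0,-0.076],[0,0,-0.076],[0,0,-0.076],[0,0,-0.076],[0,0,-0.076],[0,0,-0.076],[0,0,-0.076],[0,0,0],[0,0,0]])

```text
clock: 7.6
position: [0.4115, 0.2931, 0.1425]
tool_rot: [3.138, 0.542, -2.355]
force: [-4.6, 1.8, 4.9]
grip_width: 0.0179
finger_force: 58.7
```

Run:
```python
from h import *
s,p,Q=state();print(np.round(s['qpos'],3),np.round(s['moment'],2))
t=tooltap(1.22,-.008)
print(np.round((R.from_matrix(t[1])*Q.inv()).as_rotvec(),3),np.round(t[1].T@(p-t[0]),4), 'Ftool',np.round(t[1].T@s['force'],1))
f,K,d,V=cam('top')
cv2.imwrite('pics/t3.png',cv2.resize(f['img'][170:240,210:290,::-1],None,fx=7,fy=7,interpolation=cv2.INTER_CUBIC))
```

```text
[-0.201  0.401 -0.605  2.397  2.237  0.228 -0.547] [0.57 1.07 0.65]
[-0.003 -0.002  0.005] [ 0.0001  0.0003 -0.0004] Ftool [-0.8  4.5 -5.2]
```

View pics/t3.png

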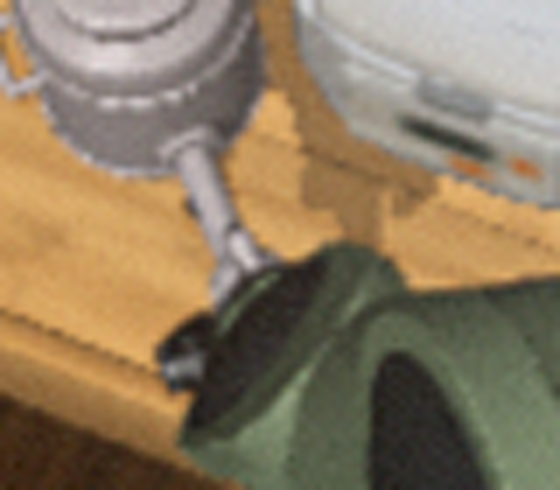

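The wing end now shows in line with the pipe at (240,245), and the tool angle matches 1.22 rad. I'll press.

Request:
apply_moves(claw=[0,0,0,0,0,0], xyz=[[0,0,0.001],[0,0,0.001],[0,0,0.001],[0,0,0.001],[0,0,0.001],[0,0,0]], twist=[[0,0,0],[0,0,0],[0,0,0],[0,0,0],[0,0,0],[0,0,0]])

```text
clock: 8.25
position: [0.4134, 0.2949, 0.1381]
tool_rot: [3.138, 0.542, -2.355]
force: [-5.2, 3.1, 5.1]
grip_width: 0.0178
finger_force: 58.8
```

```bash
cat > st.py <<'E'
from h import *
s,p,Q=state();t=tooltap(1.22,-.008)
print(np.round((R.from_matrix(t[1])*Q.inv()).as_rotvec(),3),np.round(t[1].T@(p-t[0]),4), 'Ftool',np.round(t[1].T@s['force'],1),'Mtool',np.round(t[1].T@s['moment'],2),s['grip_width'])
E
python3 st.py
```

```text
[-0.003 -0.002  0.005] [0.0001 0.0003 0.0046] Ftool [-1.4  5.9 -5.1] Mtool [-1.46  0.27 -0.02] 0.01783237523645638
```

Request:
apply_moves(claw=[0,0,0,0], xyz=[[0,0,0.001],[0,0,0.001],[0,0,0.001],[0,0,0]], twist=[[0,0,0],[0,0,0],[0,0,0],[0,0,0]])

```text
clock: 8.65
position: [0.4142, 0.2957, 0.1363]
tool_rot: [3.139, 0.542, -2.354]
force: [-22.4, -12.0, 40.6]
grip_width: 0.018
finger_force: 65.6
```

```bash
python3 st.py
```

```text
[-0.003 -0.001  0.004] [0.0001 0.0003 0.0068] Ftool [ -0.1   7.5 -47.3] Mtool [-1.55  0.44  0.09] 0.017986227499130803
```

Request:
apply_moves(claw=[0,0,0.06,0.06,0.06,0.06,0.06,0.06,0.06,0.06,0.06,0.06,0.06,0.06], xyz=[[0,0,-0.001],[0,0,0],[0,0,0],[0,0,0],[0,0,0],[0,0,0],[0,0,-0.01],[0,0,-0.01],[0,0,-0.01],[0,0,-0.01],[0,0,-0.01],[0,0,-0.01],[0,0,0],[0,0,0]], twist=[[0,0,0],[0,0,0],[0,0,0],[0,0,0],[0,0,0],[0,0,0],[0,0,0],[0,0,0],[0,0,0],[0,0,0],[0,0,0],[0,0,0],[0,0,0],[0,0,0]])

```text
clock: 10.05
position: [0.3933, 0.2728, 0.1877]
tool_rot: [3.14, 0.542, -2.354]
force: [-0.1, -0.9, -0.6]
grip_width: 0.0601
finger_force: 0.0
```

Run:
```python
from h import *
s,p,Q=state();print(np.round(s['qpos'],3),np.round(s['force'],1))
# to up + above lid: tool down, y axis keep azimuth; candidates
yaw=s['tool_rot'][2]
D=R.from_euler('xyz',[np.pi,0,2.712]).as_matrix()
print(np.degrees((Q.inv()*R.from_matrix(D)).magnitude()))
a=plan(np.array([.40,.29,.30]),R.from_euler('xyz',[np.pi,0,yaw]).as_matrix(),10)
```

```text
[ 0.018  0.277 -0.813  2.41   1.641  0.164  0.043] [-0.1 -0.9 -0.6]
75.54715475548535
10 rows xyz [-0.005, 0.0007, -0.0104] twist [0.0002, 0.0542, 0.0] end [0.4  0.29 0.3 ] mid [0.391 0.276 0.245] deg/row 3.11
```

Request:
apply_moves(claw=[0.06,0.06,0.06,0.06,0.06,0.06,0.06,0.06,0.06,0.06,0.06], xyz=[[-0.005,0.0007,-0.0104],[-0.005,0.0007,-0.0104],[-0.005,0.0007,-0.0104],[-0.005,0.0007,-0.0104],[-0.005,0.0007,-0.0104],[-0.005,0.0007,-0.0104],[-0.005,0.0007,-0.0104],[-0.005,0.0007,-0.0104],[-0.005,0.0007,-0.0104],[-0.005,0.0007,-0.0104],[0,0,0]], twist=[[0,0.0542,0],[0,0.0542,0],[0,0.0542,0],[0,0.0542,0],[0,0.0542,0],[0,0.0542,0],[0,0.0542,0],[0,0.0542,0],[0,0.0542,0],[0,0.0542,0],[0,0,0]])

```text
clock: 11.15
position: [0.4052, 0.2805, 0.2806]
tool_rot: [-3.115, 0.113, -2.368]
force: [-0.0, 0.5, -0.1]
grip_width: 0.0602
finger_force: 0.0
```

Run:
```python
from h import *
s,p,Q=state();print(np.round(s['qpos'],3),p)
yaw=s['tool_rot'][2]
a=plan(np.array([.46,.52,.32]),R.from_euler('xyz',[np.pi,0,yaw]).as_matrix(),10)
plan(np.array([.46,.52,.32]),R.from_euler('xyz',[np.pi,0,yaw+.8]).as_matrix(),10)
```

```text
[ 0.189  0.377 -1.168  1.929  0.469  0.997  1.164] [0.405197   0.28049778 0.28059312]
10 rows xyz [-0.0209, 0.0133, -0.0028] twist [-0.0027, 0.0113, -0.0002] end [0.46 0.52 0.32] mid [0.432 0.4   0.303] deg/row 0.67
10 rows xyz [-0.0249, 0.0052, -0.0026] twist [-0.0071, 0.0096, -0.0801] end [0.46 0.52 0.32] mid [0.457 0.394 0.304] deg/row 4.64
```

Request:
apply_moves(claw=[0.06,0.06,0.06,0.06,0.06,0.06,0.06,0.06,0.06,0.06,0.06], xyz=[[-0.0209,0.0133,-0.0028],[-0.0209,0.0133,-0.0028],[-0.0209,0.0133,-0.0028],[-0.0209,0.0133,-0.0028],[-0.0209,0.0133,-0.0028],[-0.0209,0.0133,-0.0028],[-0.0209,0.0133,-0.0028],[-0.0209,0.0133,-0.0028],[-0.0209,0.0133,-0.0028],[-0.0209,0.0133,-0.0028],[0,0,0]], twist=[[-0.0027,0.0113,0],[-0.0027,0.0113,0],[-0.0027,0.0113,0],[-0.0027,0.0113,0],[-0.0027,0.0113,0],[-0.0027,0.0113,0],[-0.0027,0.0113,0],[-0.0027,0.0113,0],[-0.0027,0.0113,0],[-0.0027,0.0113,0],[0,0,0]])

```text
clock: 12.25
position: [0.4583, 0.522, 0.3172]
tool_rot: [-3.141, 0.001, -2.368]
force: [-0.7, -0.3, -0.4]
grip_width: 0.0603
finger_force: 0.0
```

Run:
```python
from h import *
s,p,Q=state();print(np.round(s['qpos'],3),p,s['tool_rot'])
f,K,d,V=cam('top'); g,K2,d2,V2=cam('scene')
u,v=proj([[.5374,.4206,.2]],K2,d2,V2)[0].astype(int);print(u,v)
A=cv2.resize(f['img'][140:240,200:290,::-1],None,fx=4.4,fy=4.4,interpolation=cv2.INTER_CUBIC)
B=cv2.resize(g['img'][v-50:v+50,u-40:u+40,::-1],None,fx=4.4,fy=4.4,interpolation=cv2.INTER_CUBIC)
cv2.imwrite('pics/t4.png',np.hstack([A,B]))
for q in ('lid_knob','tap_grip'):
  for c in('scene','top'):
    for r in bot.find_in(c,q)[:2]: print(q,c,np.round(r['position'],3),round(r['score'],2))
```

```text
[-0.417  0.734 -0.991  1.248  0.6    1.457  1.002] [0.45826209 0.52197152 0.31724837] [-3.14143364e+00  5.26082748e-04 -2.36847602e+00]
237 182
lid_knob scene [0.522 0.424 0.224] 0.67
lid_knob scene [0.46  0.628 0.018] 0.54
lid_knob top [0.465 0.627 0.019] 0.74
lid_knob top [0.501 0.429 0.223] 0.48
```

View pics/t4.png

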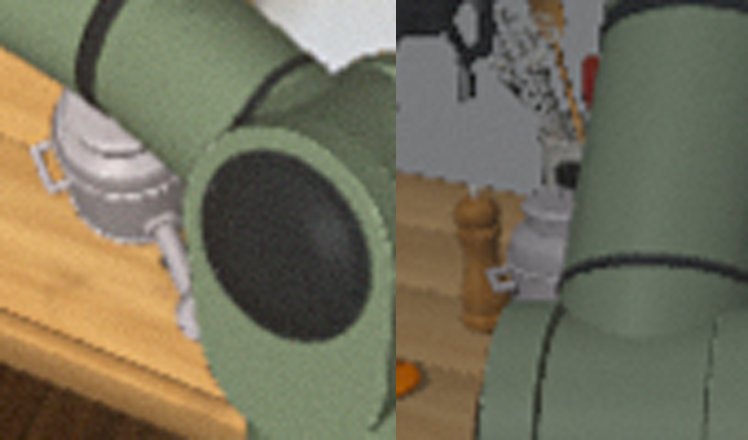

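Run:
```python
from h import *
f,K,d,V=cam('top'); g,K2,d2,V2=cam('scene')
a,u=ray([226.6,159.4],K,d,V); b,v=ray([236.1,172],K2,d2,V2)
s,t=np.linalg.lstsq(np.column_stack([u,-v]),b-a,rcond=None)[0]
print(a+s*u,b+t*v)
for h in(.235,.245,.255,.265): print(h, proj([[.5374,.4206,h]],K2,d2,V2),atz([226.6,159.4],h,K,d,V))
yaw=state()[0]['tool_rot'][2]
plan(np.array([.535,.419,.31]),R.from_euler('xyz',[np.pi,0,yaw]).as_matrix(),8)
```

```text
[0.53523982 0.41951142 0.24608093] [0.53322184 0.42239364 0.24618526]
0.235 [[237.17976144 174.28921139]] [0.53965946 0.4230069  0.235     ]
0.245 [[237.04314353 172.02702196]] [0.53567095 0.4198524  0.245     ]
0.255 [[236.90605481 169.75424227]] [0.53168244 0.4166979  0.255     ]
0.265 [[236.76849496 167.47082576]] [0.52769393 0.4135434  0.265     ]
8 rows xyz [0.0019, -0.0156, 0.0012] twist [0.0001, -0.0, -0.0] end [0.535 0.419 0.31 ] mid [0.497 0.469 0.315] deg/row 0.01
```

Two views put the knob centre at about (0.536, 0.420, 0.246). I'll go above it and descend.

Request:
apply_moves(claw=[0.06,0.06,0.06,0.06,0.06,0.06,0.06,0.06,0.06,0.06,0.06,0.06,0.06,0.06,0.06,0.06], xyz=[[0.0019,-0.0156,0.0012],[0.0019,-0.0156,0.0012],[0.0019,-0.0156,0.0012],[0.0019,-0.0156,0.0012],[0.0019,-0.0156,0.0012],[0.0019,-0.0156,0.0012],[0.0019,-0.0156,0.0012],[0.0019,-0.0156,0.0012],[0,0,0],[0,0,0.013],[0,0,0.013],[0,0,0.013],[0,0,0.013],[0,0,0.013],[0,0,0.013],[0,0,0]], twist=[[0,0,0],[0,0,0],[0,0,0],[0,0,0],[0,0,0],[0,0,0],[0,0,0],[0,0,0],[0,0,0],[0,0,0],[0,0,0],[0,0,0],[0,0,0],[0,0,0],[0,0,0],[0,0,0]])

```text
clock: 14.25
position: [0.5339, 0.4191, 0.2293]
tool_rot: [3.139, -0.003, -2.368]
force: [-0.5, 0.2, -0.6]
grip_width: 0.06
finger_force: 0.0
```

Request:
apply_moves(claw=[0.06,0.0,0.0,0.0,0.0,0.0,0.0,0.0], xyz=[[0,0,-0.002],[0,0,0],[0,0,0],[0,0,0],[0,0,0],[0,0,0],[0,0,0],[0,0,0]], twist=[[0,0,0],[0,0,0],[0,0,0],[0,0,0],[0,0,0],[0,0,0],[0,0,0],[0,0,0]], force=40)

```text
clock: 15.05
position: [0.5344, 0.4199, 0.2343]
tool_rot: [3.14, 0.0, -2.368]
force: [-0.4, -0.8, 5.9]
grip_width: 0.026
finger_force: 39.2
```

Request:
apply_moves(claw=[0,0,0,0,0,0,0,0,0,0], xyz=[[0,0,-0.003],[0,0,-0.006],[0,0,-0.009],[0,0,-0.01],[0,0,-0.01],[0,0,-0.01],[0,0,-0.01],[0,0,-0.01],[0,0,-0.01],[0,0,0]], twist=[[0,0,0],[0,0,0],[0,0,0],[0,0,0],[0,0,0],[0,0,0],[0,0,0],[0,0,0],[0,0,0],[0,0,0]])

```text
clock: 16.05
position: [0.5346, 0.42, 0.3131]
tool_rot: [3.14, 0.001, -2.368]
force: [0.2, 1.1, -2.1]
grip_width: 0.0261
finger_force: 39.5
```

Run:
```python
from h import *
s,p,Q=state();print(np.round(s['qpos'],3),p,s['tool_rot'],s['moment'])
g,K2,d2,V2=cam('scene'); u,v=proj([[.5374,.4206,.27]],K2,d2,V2)[0].astype(int)
f,K,d,V=cam('top')
A=cv2.resize(f['img'][140:240,200:290,::-1],None,fx=4.4,fy=4.4,interpolation=cv2.INTER_CUBIC)
B=cv2.resize(g['img'][v-50:v+50,u-40:u+40,::-1],None,fx=4.4,fy=4.4,interpolation=cv2.INTER_CUBIC)
cv2.imwrite('pics/t5.png',np.hstack([A,B]))
yaw=s['tool_rot'][2]; D=R.from_euler('xyz',[np.pi,0,yaw]).as_matrix()
a=plan(np.array([.46,.20,.27]),D,10)
plan(np.array([.441,.077,.14]),D,8,*a)
```

```text
[-0.208  0.715 -1.003  1.301  0.591  1.429  1.175] [0.53456222 0.42004385 0.31308661] [ 3.13963675e+00  1.06715939e-03 -2.36802437e+00] [-0.00823521 -0.00074896 -0.05249615]
10 rows xyz [0.0207, -0.0105, 0.0041] twist [0.0002, -0.0001, 0.0] end [0.46 0.2  0.27] mid [0.497 0.31  0.291] deg/row 0.01
8 rows xyz [0.0124, -0.0094, 0.0163] twist [-0.0, 0.0, 0.0] end [0.441 0.077 0.14 ] mid [0.45  0.138 0.205] deg/row 0.0
```

View pics/t5.png

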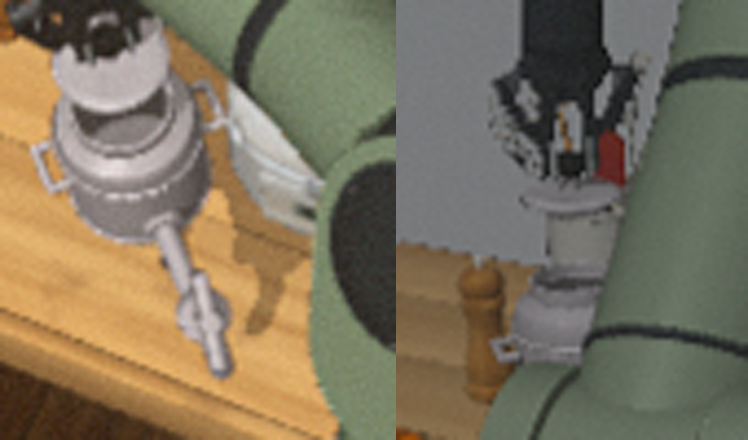

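The lid is held level, and the wing stays in line with the spout (crop (205,325)). I'll carry the lid to the rack.

Run:
```python
from h import *
s,p,Q=state()
D=R.from_euler('xyz',[np.pi,0,s['tool_rot'][2]]).as_matrix()
a=plan(np.array([.44,.26,.30]),D,8)
plan(np.array([.441,.077,.12]),D,10,*a)
```

```text
8 rows xyz [0.0224, -0.006, 0.0014] twist [0.0002, -0.0001, -0.0] end [0.44 0.26 0.3 ] mid [0.487 0.34  0.306] deg/row 0.01
10 rows xyz [0.0127, -0.0132, 0.018] twist [0.0, 0.0, -0.0] end [0.441 0.077 0.12 ] mid [0.44  0.168 0.21 ] deg/row 0.0
```

Request:
apply_moves(claw=[0,0,0,0,0,0,0,0,0,0,0,0,0,0,0,0,0,0,0,0], xyz=[[0.0224,-0.006,0.0014],[0.0224,-0.006,0.0014],[0.0224,-0.006,0.0014],[0.0224,-0.006,0.0014],[0.0224,-0.006,0.0014],[0.0224,-0.006,0.0014],[0.0224,-0.006,0.0014],[0.0224,-0.006,0.0014],[0.0127,-0.0132,0.018],[0.0127,-0.0132,0.018],[0.0127,-0.0132,0.018],[0.0127,-0.0132,0.018],[0.0127,-0.0132,0.018],[0.0127,-0.0132,0.018],[0.0127,-0.0132,0.018],[0.0127,-0.0132,0.018],[0.0127,-0.0132,0.018],[0.0127,-0.0132,0.018],[0,0,0],[0,0,0]], twist=[[0,0,0],[0,0,0],[0,0,0],[0,0,0],[0,0,0],[0,0,0],[0,0,0],[0,0,0],[0,0,0],[0,0,0],[0,0,0],[0,0,0],[0,0,0],[0,0,0],[0,0,0],[0,0,0],[0,0,0],[0,0,0],[0,0,0],[0,0,0]])

```text
clock: 18.15
position: [0.4405, 0.0771, 0.12]
tool_rot: [3.139, -0.001, -2.368]
force: [1.3, 1.6, -1.6]
grip_width: 0.0259
finger_force: 39.8
```

Run:
```python
from h import *
s,p,Q=state();print(np.round(s['qpos'],3))
D=R.from_euler('xyz',[np.pi,0,s['tool_rot'][2]]).as_matrix()
plan(np.array([.441,.077,.063]),D,8)
```

```text
[ 0.44   0.599 -0.983  2.115  0.707  0.803  1.355]
8 rows xyz [-0.0, -0.0001, 0.0071] twist [0.0004, -0.0001, -0.0] end [0.441 0.077 0.063] mid [0.441 0.077 0.092] deg/row 0.02
```

Request:
apply_moves(claw=[0,0,0,0,0,0,0,0,0,0,0,0,0], xyz=[[0,0,0.0071],[0,0,0.0071],[0,0,0.0071],[0,0,0.0071],[0,0,0.0071],[0,0,0.0071],[0,0,0.0071],[0,0,0.0071],[0,0,0.002],[0,0,0.002],[0,0,0.002],[0,0,0],[0,0,0]], twist=[[0,0,0],[0,0,0],[0,0,0],[0,0,0],[0,0,0],[0,0,0],[0,0,0],[0,0,0],[0,0,0],[0,0,0],[0,0,0],[0,0,0],[0,0,0]])

```text
clock: 19.45
position: [0.4407, 0.0771, 0.0575]
tool_rot: [3.14, -0.001, -2.368]
force: [-0.3, 0.9, -1.2]
grip_width: 0.0256
finger_force: 39.8
```

Request:
apply_moves(claw=[0,0,0,0], xyz=[[0,0,0.002],[0,0,0.002],[0,0,0],[0,0,0]], twist=[[0,0,0],[0,0,0],[0,0,0],[0,0,0]])

```text
clock: 19.85
position: [0.4406, 0.0771, 0.0533]
tool_rot: [3.14, -0.001, -2.368]
force: [-0.3, 0.1, -1.7]
grip_width: 0.026
finger_force: 39.8
```

Request:
apply_moves(claw=[0,0,0,0,0], xyz=[[0,0,0.001],[0,0,0.001],[0,0,0.001],[0,0,0],[0,0,0]], twist=[[0,0,0],[0,0,0],[0,0,0],[0,0,0],[0,0,0]])

```text
clock: 20.35
position: [0.441, 0.0773, 0.0515]
tool_rot: [3.141, -0.0, -2.368]
force: [-8.7, -3.8, 38.7]
grip_width: 0.0262
finger_force: 43.6
```

Contact with the rack. I'll ease off, release and retreat upward.

Request:
apply_moves(claw=[0,0,0.06,0.06,0.06,0.06,0.06,0.06,0.06,0.06,0.06,0.06,0.06,0.06,0.06,0.06,0.06], xyz=[[0,0,-0.001],[0,0,0],[0,0,0],[0,0,0],[0,0,0],[0,0,0],[0,0,0],[0,0,-0.015],[0,0,-0.015],[0,0,-0.015],[0,0,-0.02],[0,0,-0.02],[0,0,-0.03],[0,0,-0.03],[-0.03,0.03,-0.03],[-0.03,0.03,-0.03],[-0.03,0.03,0]], twist=[[0,0,0],[0,0,0],[0,0,0],[0,0,0],[0,0,0],[0,0,0],[0,0,0],[0,0,0],[0,0,0],[0,0,0],[0,0,0],[0,0,0],[0,0,0],[0,0,0],[0,0,0],[0,0,0],[0,0,0]])

```text
clock: 22.05
position: [0.4436, 0.2027, 0.2574]
tool_rot: [-3.141, 0.003, -2.37]
force: [0.9, -0.2, -0.8]
grip_width: 0.0602
finger_force: 0.0
```

Run:
```python
from h import *
f,K,d,V=cam('top'); g,K2,d2,V2=cam('scene')
u,v=proj([[.441,.077,.06]],K2,d2,V2)[0].astype(int)
A=cv2.resize(f['img'][140:270,200:345,::-1],None,fx=3.5,fy=3.5,interpolation=cv2.INTER_CUBIC)
B=cv2.resize(g['img'][v-65:v+65,u-40:u+40,::-1],None,fx=3.5,fy=3.5,interpolation=cv2.INTER_CUBIC)
cv2.imwrite('pics/t6.png',np.hstack([A,B]))
for c in('scene','top'):
    for r in bot.find_in(c,'lid_knob')[:3]: print(c,np.round(r['position'],3),round(r['score'],2))
o,T=tapframe(*CAN,1.22,.006); e=[o+.015*T[:,2]+k*.042*T[:,0] for k in(1,-1)]
print((proj(e,K,d,V)-[200,140])*3.5,(proj([[.441,.077,.065]],K,d,V)-[200,140])*3.5)
```

```text
scene [0.434 0.063 0.043] 0.74
scene [0.461 0.626 0.016] 0.6
top [0.47 0.63 0.02] 0.9
top [0.428 0.083 0.04 ] 0.8
[[179.58472817 291.92977195]
 [151.43391059 217.45453896]] [[362.71665211 326.38808147]]
```

View pics/t6.png

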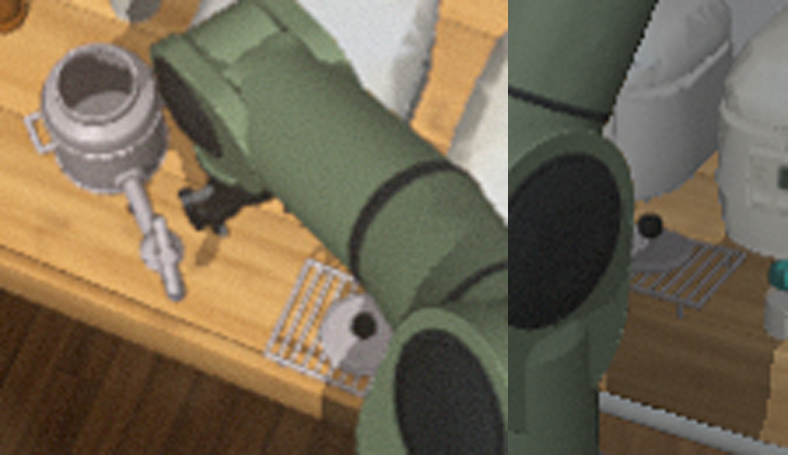

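The knob sits at (364,325), 1–2 px from the predicted rack middle, and the lid lies flat. The wing, from (155,220) to (178,295), is in line and steady since release. Handing in.

```bash
python3 -c "
from workcell import bot
print(bot.job_done())"
```

```text
the job is handed in; nothing more can be done
None
```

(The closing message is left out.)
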